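Light the ledge and point out jar and container

ROBOT

A 6-joint arm with a two-finger parallel gripper is mounted at the origin on the work surface. World frame = base frame: x ahead of the robot, y to its left, z up, the work surface at z = 0. Lengths are in mm, angles in degrees, forces in N, time in s.
With the tool pointing down it reaches from about 350 to 850 mm from the base axis. Payload 8.1 kg.
Tool frame: the origin (TCP) lies between the finger pads, 19 mm behind the fingertips; this is the grasp point; z points along the fingers, y is the line along which they close (so a half turn about z gives the same grasp; the last joint's range is limited). The gripper opens to 85 mm and grips with 20 to 120 N. Pads are 22 mm wide; open, the fingers measure 114 mm over their backs; the gripper's body (76 mm by 85 mm) begins 54 mm behind the grasp point. The pads swing forward as they close: fully open they stand 13 mm farther back than shut.
Start: joints at [-69.58, 7.471, 85.268, -0, 87.261, -4.893], TCP at [256.56, -542.386, 249.992] pointing down, gripper open.
Joint ranges: [-169.43, 169.43], [-51.17, 129.36], [1.28, 143.12], [-76.62, 256.62], [0, 156.53], [-152.29, 152.29]. Speed limits (degrees/s): [136.94, 136.94, 159.86, 180, 180, 180].

INTERFACE

Orientations are given as [roll, pitch, yaw] about the fixed x, y, z axes, in that order (R = Rz(yaw) Ry(pitch) Rx(roll)).
In Python, from bench import sensors, optics, job gives the robot as it stands.
- The arm moves only by the tool play_rows, never from a script. Its argument "motion" is a list that holds one entry, the list of rows, each a list of 6 numbers: the shift along the tool's x, y, z in cm, then the turn, a rotation vector about the tool's x, y, z in degrees. In form: [[[x, y, z, ax, ay, az], ...]]. A call has 1 to 5 rows; each row is the pose to reach, as a shift and turn from the pose commanded when the call began, along the tool's axes at that moment; what a row does not reach only later rows make up. A row lasts 1/10 s, in which the tool goes at most 50 mm and 8.59 degrees, less where a joint would pass 70% of its speed; a pose out of reach is approached as far as the arm can. A call with a gripper value outside its range is refused whole. "jaw" is the opening, from 0 (shut) to 1 (fully open), set as the call begins (left out, the last holds). The fingers move at their own pace and stop on an object; "squeeze" is the grip in N (left out, the last holds). Time passes only in rows, so rows that repeat a pose let the fingers close. It gives the time, the measured TCP pose, the force, the opening and the grip force at its end, in the units of the state.
- sensors.sense(): the state, without advancing time (a new reading comes with each control period).
- optics.snapshot(name): name is "scene" or "side" or "wrist"; returns a dict with "pixels" (384x512x3 uint8, red, green, blue), "mtx" (3x3 intrinsics, pixels), "R" (3x3) and "t" (3): a world point X has camera coordinates R X + t; the wrist camera has in their place "T_tool_cam" (4x4, takes a point from camera to tool coordinates, whose origin is the TCP and whose axes are the flange's). Camera axes: x right, y down, z forward; pixel columns grow to the right and rows downward; lengths in mm; the calibration is good to about 2 mm. A picture is of the moment at which its call begins: read the wrist's pose just before it. There is no depth.
- job.hand_in(): hands the job in; it is judged then, once.
The state is a dict: "time": time; "joint_pos": joint angles; "qd": joint speeds; "joint_efforts": joint torques, N m; "tool_pos": TCP position; "tcp_rot": TCP orientation; "ft_force": force on the tool from outside, world axes, zero at the start; "wrist_torque": the same for the moment, N m; "finger_gap": finger opening in mm; "grip_force": force on a finger pad.
Only numpy, scipy, OpenCV 4.12 (cv2) and the standard library are available. Lean on these libraries where they do the work, as an engineer would, in place of code of your own. Each camera call takes 0.05 s, during which the arm holds its last target. There are 200 camera calls.

TASK

Push the lamp's toggle switch all the way down with the fingertips so that the lamp is on, then show a helper what to refill from where: with the fingers pointing straight down, hold the tool point just above the middle of the brown jar's lid (fingertips a few centimetres off it) for two seconds, and then in the same way above the middle of the beige kimchi container's lid for two seconds. Finish there, still pointing at the container. The switch is the only thing to touch: do not touch, shift or lift the jars, the container or anything else on the ledge.

Things in the scene. Friction and masses are not known exactly. Their poses are not given: they have to be found in the camera images.
- upstand: Low plastered upstand, fixed, on the robot's right: 50 thick (x), 200 wide (y), 160 high plus a dark cap 64 x 214, top at 172. Origin: centre of underside. Its -x axis points out of the face with the white switch plate (between world +y and +x), y runs along that face. Hinge of the red lever: at (-36, 0, 105) mm in this frame, axis along y, 11 mm before the face.
- lamp_switch (a joint): Angle of the red toggle lever, rad. 0 = off: lever sticks out of the plate (towards upstand -x) and slopes up 30 degrees; it grows as the lever is pushed down, to 1.04 = on, sloping down 30 degrees. It stays where it is left; pushing takes about 2 N near its end and it stops firmly at 1.04. May start slightly above 0.
- switch_tip (a point): Centre of the 18 mm ball at the end of the red lever, 55 mm from the hinge; the rod of the lever is 11 mm thick.
- brown_jar: Dark brown glazed lidded jar, 110 diameter, 137 high to the top of its lid knob, loose. Origin: centre of its underside, z up. Stands at one of two places, the green jar at the other.
- brown_jar_top (a point): Top of the brown jar's lid knob (28 mm wide), the middle of its lid.
- green_jar: Pale green glazed jar of the very same shape, 110 diameter, 137 high, loose; not to be touched or pointed out. Origin: centre of its underside.
- kimchi_container: Beige plastic kimchi container with a latch on each short end, 204 (x; 226 over the latches) by 154 (y), 119 high with its lid, loose. Origin: centre of its underside, z up.
- container_top (a point): Centre of the top of the container's flat lid, 119 mm above the ledge.
- cutting_board: White plastic cutting board, 130 (x) by 220 (y), 10 thick, loose, near the robot. Origin: centre of its underside.
- paddle: Bamboo paddle lying on the cutting board, 203 long (y), blade 55 wide, 8 thick. Origin: on its underside, on its axis, 100 mm from the handle end.
- ladle: Steel ladle lying at the far side, 300 long (y), bowl 80 wide and 30 high at -y end (centre at y = -100), handle 10 thick and up to 40 high. Origin: on its underside, on its axis.
- steel_bowl: Open steel bowl, 110 diameter, 45 high, far side. Origin: centre of its underside.
- mug: Blue mug, 76 diameter, 85 high, handle at its +y side, far side. Origin: centre of its underside.
There are look-alikes about, which are no part of the job. What is shaped like the upstand but yellow is not meant.

How it is judged (in metres and radians):
On the way, in this order (a step that is already met when the one before it is completed fails the run):
1. the lamp switch is pushed down to on (value of joint lamp_switch above 0.85 rad), for 0.2 s.
2. the tool point dwells just above the middle of the brown jar's lid, fingers down, with the lamp on (horizontal distance between the grasp point and brown_jar_top below 0.04 m and z of the grasp point in the frame of brown_jar_top between 0.02 and 0.1 m and angle between the grasp point's own z axis and vertical above 2.5 rad and value of joint lamp_switch above 0.85 rad), for 1.5 s.
3. the tool point dwells just above the middle of the kimchi container's lid, fingers down, with the lamp on (horizontal distance between the grasp point and container_top below 0.04 m and z of the grasp point in the frame of container_top between 0.02 and 0.1 m and angle between the grasp point's own z axis and vertical above 2.5 rad and value of joint lamp_switch above 0.85 rad), for 1.5 s.
At the end, for the whole second after the job is handed in: the lamp switch is on (lever angle above 0.85 rad); the tool point is still within 40 mm sideways of the middle of the container's lid and 20 to 100 mm above it, fingers within 37 degrees of straight down; jars, container and all else are within 10 mm of where they began (all of step 3 and distance of each of brown_jar, green_jar, kimchi_container, cutting_board, paddle, ladle, steel_bowl, mug from where it was at the start of the episode below 0.01 m); the robot touches nothing.
It fails at once if the brown or the green jar is touched (more than 0.5 N), shifted or lifted by more than 10 mm (contact force between any of the arm, the fingers and brown_jar above 0.5 N or distance of any of brown_jar, green_jar from where it was at the start of the episode above 0.01 m or contact force between any of the arm, the fingers and green_jar above 0.5 N).
It fails at once if the kimchi container is touched (more than 0.5 N), shifted or lifted by more than 10 mm (contact force between any of the arm, the fingers and kimchi_container above 0.5 N or distance of kimchi_container from where it was at the start of the episode above 0.01 m).
It fails at once if the cutting board or the paddle is touched (more than 0.5 N), shifted or lifted by more than 10 mm (contact force between any of the arm, the fingers and cutting_board above 0.5 N or distance of any of cutting_board, paddle from where it was at the start of the episode above 0.01 m or contact force between any of the arm, the fingers and paddle above 0.5 N).
It fails at once if the ladle, the bowl or the mug is touched (more than 0.5 N), shifted or lifted by more than 10 mm (contact force between any of the arm, the fingers and ladle above 0.5 N or distance of any of ladle, steel_bowl, mug from where it was at the start of the episode above 0.01 m or contact force between any of the arm, the fingers and steel_bowl above 0.5 N or contact force between any of the arm, the fingers and mug above 0.5 N).
It also fails if it takes over 54 s, if anything falls off the work surface, if the arm or the gripper's body presses on something with over 40 N, if the wrist force passes 120 N, or if a joint passes its speed limit or range.

## Working session

There is one attempt and no reset: what is moved stays moved. The work goes in short steps, Python scripts to look and compute and a tool call to move; the robot and the scene stay as the last step left them, time stands still between calls to the robot, and variables do not carry over. Pictures are saved under pics/ and viewed, at most 10 in all, crops included, and the job is handed in when it is done.

Besides the shell and the picture viewer there is one more tool, called after "Emit:" as name([rows], argument=value, ...), one row to a line, values as JSON. play_rows: Moves the arm, as the interface text tells. Its arguments: {"type":"object","properties":{"motion":{"type":"array","items":{"type":"array","items":{"type":"array","items":{"type":"number"}}}},"jaw":{"type":"number"},"squeeze":{"type":"number"}},"required":["motion"]}

```bash
mkdir -p pics; python3 - <<'E'
from bench import sensors, optics
import cv2,pickle
s=sensors.sense();print(s['time'],s['tool_pos'],s['tcp_rot'])
d={}
for n in("scene","side","wrist"):
    d[n]=optics.snapshot(n);cv2.imwrite(f"pics/{n}0.png",d[n]["pixels"][:,:,::-1])
for n in("scene","side"): print(n,-d[n]["R"].T@d[n]["t"],d[n]["R"][2])
print(d["wrist"]["T_tool_cam"])
pickle.dump(d,open("d0.pkl","wb"))
E
```

```text
0.0 [ 256.37081499 -541.8929968   248.95663047] [-1.79894529e+02 -9.23082582e-03  2.53116192e+01]
scene [1159.94485968 -217.41336147 1260.0511859 ] [-0.49721125  0.1427016  -0.85581378]
side [  382.28962182 -1057.48081116  1210.38713412] [ 0.07805818  0.67840437 -0.73053024]
[[-4.12995099e-04 -9.60642452e-01 -2.77787525e-01  7.09168960e+01]
 [ 9.99999505e-01 -6.48097683e-04  7.54516432e-04  2.19409632e-01]
 [-9.04853966e-04 -2.77787076e-01  9.60642244e-01 -1.24160935e+02]
 [ 0.00000000e+00  0.00000000e+00  0.00000000e+00  1.00000000e+00]]
```

View pics/scene0.png

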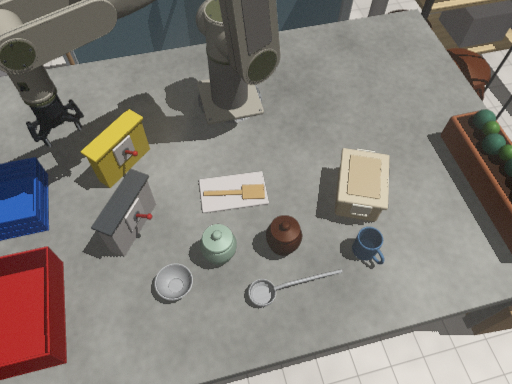

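View pics/side0.png

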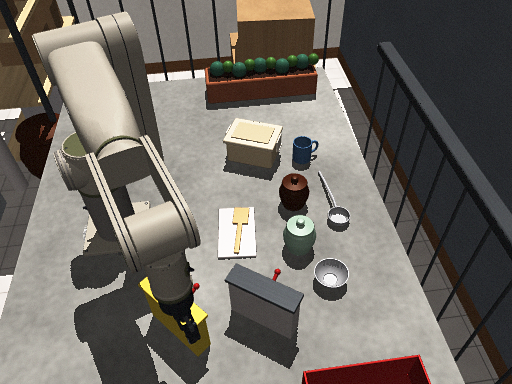

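The scene view shows the grey upstand at about (124,213), with its red tip at (148,216). The yellow look-alike is at (118,150), tip (133,153). The brown jar is at (284,235), the green jar at (219,245) and the container at (363,180). In the side view the grey upstand's tip is at (278,271) and the yellow one's at (196,287). The grey upstand fits the plastered one with the dark cap, and the dark jar is the brown one. Next I'll measure them and take one enlarged crop to confirm.

```bash
cat > h.py <<'E'
import numpy as np,cv2,pickle
def ray(c,uv):
    d=c["R"].T@np.linalg.solve(c["mtx"],[uv[0],uv[1],1.]);return -c["R"].T@c["t"],d/np.linalg.norm(d)
def plane(c,uv,z):
    o,d=ray(c,uv);return o+d*(z-o[2])/d[2]
def tri(c1,p1,c2,p2):
    A=np.zeros((3,3));b=np.zeros(3);L=[ray(c1,p1),ray(c2,p2)]
    for o,d in L:
        P=np.eye(3)-np.outer(d,d);A+=P;b+=P@o
    x=np.linalg.solve(A,b);return x,max(np.linalg.norm((np.eye(3)-np.outer(d,d))@(x-o)) for o,d in L)
def proj(c,X):
    p=c["mtx"]@(c["R"]@np.asarray(X)+c["t"]);return p[:2]/p[2]
def blobs(c,lo,hi,roi,amin=4):
    x0,y0,x1,y1=roi;h=cv2.cvtColor(np.ascontiguousarray(c["pixels"][y0:y1,x0:x1]),cv2.COLOR_RGB2HSV)
    m=cv2.inRange(h,np.array(lo),np.array(hi))
    n,l,s,ce=cv2.connectedComponentsWithStats(m)
    return [(int(s[i,4]),(ce[i]+[x0,y0]).round(1),(s[i,:4]+[x0,y0,0,0]).tolist()) for i in range(1,n) if s[i,4]>=amin],m
E
python3 - <<'E'
from h import *
d=pickle.load(open("d0.pkl","rb"));S,D=d["scene"],d["side"]
print("red S",blobs(S,(0,150,80),(8,255,255),(115,190,165,245))[0],blobs(S,(172,150,80),(180,255,255),(115,190,165,245))[0])
print("red D",blobs(D,(0,150,80),(8,255,255),(255,255,300,300))[0],blobs(D,(172,150,80),(180,255,255),(255,255,300,300))[0])
for n,c,roi in(("S",S,(85,165,165,260)),("D",D,(215,255,315,345))):
    b,m=blobs(c,(90,0,20),(130,110,95),roi,100); print("cap",n,b)
    l=max(cv2.findContours(m,0,2)[0],key=cv2.contourArea);q=cv2.boxPoints(cv2.minAreaRect(l))+np.array(roi[:2]);print(q.round(1).tolist());print([plane(c,p,172)[:2].round().tolist() for p in q])
for n,c,roi in(("S",S,(325,140,400,225)),("D",D,(215,110,295,175))):
    b,m=blobs(c,(12,50,150),(32,160,255),roi,100);print("lid",n,b)
    b,m=blobs(c,(5,60,20),(20,255,90),(200,200,310,260) if n=="S" else (270,165,320,220),100);print("brown",n,b)
im=[]
for c,(x0,y0,x1,y1) in((S,(80,100,200,260)),(S,(190,200,310,280)),(D,(200,240,320,340)),(D,(215,110,335,260)),(S,(320,140,400,240))):
    k=c["pixels"][y0:y1,x0:x1,::-1];f=300/k.shape[0] if c is S and x0!=190 else 2.5
    im.append(cv2.resize(k,(260,int(260*k.shape[0]/k.shape[1])),interpolation=cv2.INTER_CUBIC)[:300])
W=np.zeros((600,790,3),np.uint8)
for i,k in enumerate(im):
    y,x=divmod(i,3);W[y*300:y*300+len(k),x*263:x*263+260]=k
cv2.imwrite("pics/crop1.png",W)
E
```

```text
red S [(18, array([140.5, 215.2]), [136, 214, 10, 3]), (18, array([148.7, 215.9]), [147, 214, 5, 5])] []
red D [(40, array([275.8, 274. ]), [273, 269, 7, 12])] []
cap S [(1028, array([116.1, 208. ]), [91, 175, 53, 61])]
[[90.7, 227.5], [129.0, 170.0], [146.5, 181.7], [108.2, 239.2]]
[[535.0, -505.0], [370.0, -383.0], [424.0, -338.0], [582.0, -462.0]]
cap D []
[[224.1, 280.9], [225.0, 279.0], [261.4, 296.3], [260.4, 298.2]]
[[358.0, -386.0], [361.0, -380.0], [452.0, -449.0], [449.0, -454.0]]
lid S [(1246, array([364.2, 176.6]), [347, 155, 34, 44])]
brown S [(590, array([282.8, 235.5]), [269, 216, 33, 38])]
lid D [(579, array([253.1, 132.1]), [231, 122, 44, 22])]
brown D [(496, array([293.4, 190.7]), [279, 174, 30, 37])]
```

View pics/crop1.png

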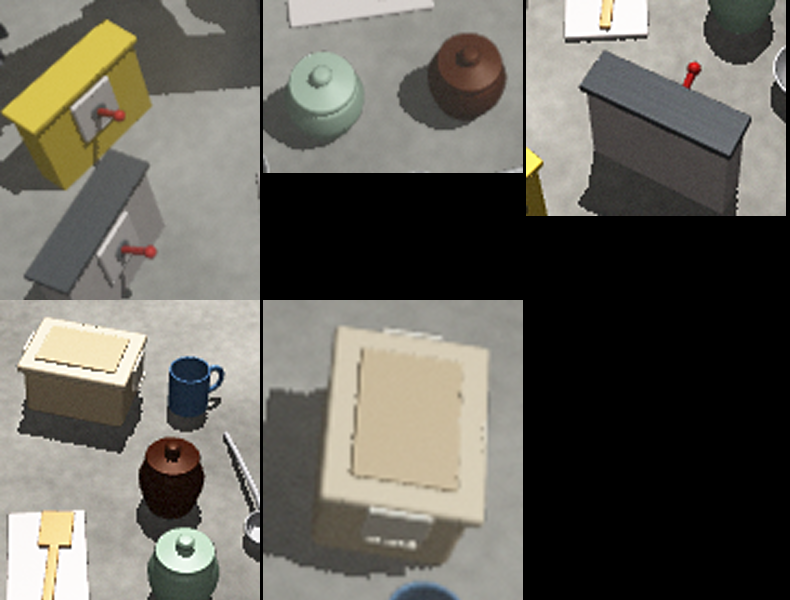

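```bash
python3 - <<'E'
from h import *
d=pickle.load(open("d0.pkl","rb"));S,D=d["scene"],d["side"]
T,e=tri(S,(149.2,216.2),D,(277.6,271.2));print("tip",T.round(1),e)
print("brown",tri(S,(285.1,219),D,(294.8,178.5)),plane(S,(285.1,219),135),plane(D,(294.8,178.5),135))
print("green",tri(S,(217.3,234.5),D,(300.5,222)))
print("lid",tri(S,(364.4,176.5),D,(253.1,132.1)),plane(S,(364.4,176.5),119),plane(D,(253.1,132.1),119))
for p in((235,265),(302.5,294.5)):print("capD",plane(D,p,172).round())
# cap corners in scene by crop: 
k=260/120
for p in((112,155),(150,165),(28,272),(65,288)):
    q=(80+p[0]/k,100+p[1]/k);print("capS",plane(S,q,172).round())
# jar tops/body
E
```

```text
tip [ 514.2 -349.9  129.8] 1.040857449966738
brown (array([630.16093042,  23.13119629, 135.91777024]), np.float64(7.809078504340654)) [622.89968223  28.8080698  135.        ] [634.7126294   15.84978702 135.        ]
green (array([ 617.55521691, -170.9965581 ,  123.23093576]), np.float64(0.0018509947783940859))
lid (array([527.86714993, 319.62208841, 112.74754633]), np.float64(1.7879208825952764)) [532.97543312 315.26788537 119.        ] [526.08290637 314.02607225 119.        ]
capD [ 393. -338.  172.]
capD [ 562. -459.  172.]
capS [ 377. -376.  172.]
capS [ 406. -328.  172.]
capS [ 530. -499.  172.]
capS [ 564. -456.  172.]
```

```bash
cat > go.py <<'E'
import sys,numpy as np
from scipy.spatial.transform import Rotation as Ro
from bench import sensors
def go(tcp,yaw,lean):
    s=sensors.sense();R0=Ro.from_euler('xyz',s['tcp_rot'],degrees=True)
    R=Ro.from_euler('z',yaw,degrees=True)*Ro.from_euler('x',180,degrees=True)*Ro.from_euler('y',-lean,degrees=True)
    return (R0.inv().apply(np.array(tcp)-s['tool_pos'])/10).round(2),(R0.inv()*R).as_rotvec(degrees=True).round(1)
def tip(P,yaw,lean):
    R=Ro.from_euler('z',yaw,degrees=True)*Ro.from_euler('x',180,degrees=True)*Ro.from_euler('y',-lean,degrees=True)
    return np.array(P)-19*R.as_matrix()[:,2]
E
python3 -c "
from go import *
t=tip((510,-356,190),53,20);print(t,*go(t,53,20))"
```

```text
[ 513.91082435 -350.8101608   207.85415979] [31.45 -6.27  4.15] [ -4.9 -19.6 -27.4]
```

Emit:
play_rows([
  [[31.5, -6.3, 0, -4.9, -19.6, -27.4], [31.5, -6.3, 0, -4.9, -19.6, -27.4], [31.5, -6.3, 0, -4.9, -19.6, -27.4], [31.5, -6.3, 0, -4.9, -19.6, -27.4], [31.5, -6.3, 0, -4.9, -19.6, -27.4]],
], jaw=0)

```text
time: 0.65
tool_pos: [459.0, -390.1, 249.1]
tcp_rot: [-180.0, 20.2, 53.4]
ft_force: [1.2, -0.4, 0.1]
finger_gap: 12.3
grip_force: 0.0
```

```bash
python3 -c "
from go import *
t=tip((510,-356,175),53,20);s=sensors.sense();print(s['tool_pos'],s['tcp_rot'],t,*go(t,53,20))"
```

```text
[ 458.96995364 -390.05879086  249.07891711] [-179.95835607   20.16713993   53.40022147] [ 513.91082435 -350.8101608   192.85415979] [7.97 2.07 3.06] [0.1 0.2 0.4]
```

Emit:
play_rows([
  [[0, 0, 0, 0, 0, 0], [0, 0, 0, 0, 0, 0], [0, 0, 0, 0, 0, 0]],
])

```text
time: 0.95
tool_pos: [456.5, -393.8, 249.8]
tcp_rot: [180.0, 20.0, 53.0]
ft_force: [-0.1, -0.7, 0.5]
finger_gap: 0.1
grip_force: 0.0
```

```bash
python3 -c "
from go import *
t=tip((510,-356,170),53,20);s=sensors.sense();print(s['tool_pos'],s['tcp_rot'],t,*go(t,53,20))"
```

```text
[ 456.51078043 -393.77571113  249.76127214] [179.96470283  20.02928956  52.95734294] [ 513.91082435 -350.8101608   187.85415979] [8.59 1.99 3.46] [ 0.  0. -0.]
```

Emit:
play_rows([
  [[5, 1.2, 1, 0, 0, 0], [8.6, 2, 3.5, 0, 0, 0], [8.6, 2, 3.5, 0, 0, 0], [8.6, 2, 3.5, 0, 0, 0], [8.6, 2, 3.5, 0, 0, 0]],
])

```text
time: 1.45
tool_pos: [513.9, -352.2, 189.2]
tcp_rot: [179.8, 20.0, 52.8]
ft_force: [-0.0, -0.3, -0.5]
finger_gap: -0.1
grip_force: 0.0
```

```bash
python3 - <<'E'
from go import *
from h import *
from bench import optics
s=sensors.sense();print(s['tool_pos'],s['tcp_rot'])
R=Ro.from_euler('xyz',s['tcp_rot'],degrees=True).as_matrix();p=s['tool_pos']
d={n:optics.snapshot(n) for n in("scene","side","wrist")}
T=d["wrist"]["T_tool_cam"];w=d["wrist"]
Rw=R@T[:3,:3];tw=p+R@T[:3,3];w["R"]=Rw.T;w["t"]=-Rw.T@tw
pickle.dump(d,open("d1.pkl","wb"))
W=np.zeros((384,800,3),np.uint8);W[:,:512]=w["pixels"][:,:,::-1]
W[:160,520:760]=cv2.resize(d["scene"]["pixels"][170:250,90:210,::-1],(240,160))
W[170:330,520:760]=cv2.resize(d["side"]["pixels"][220:300,220:340,::-1],(240,160))
cv2.imwrite("pics/b1.png",W)
print("tip expected in wrist",proj(w,(514,-350,130)),"scene",proj(d["scene"],p+19*R[:,2]))
E
```

```text
[ 513.94420988 -352.238362    189.24923514] [179.81368613  20.02897881  52.81857047]
tip expected in wrist [251.41237074 183.45356391] scene [143.66429038 208.3564363 ]
```

View pics/b1.png

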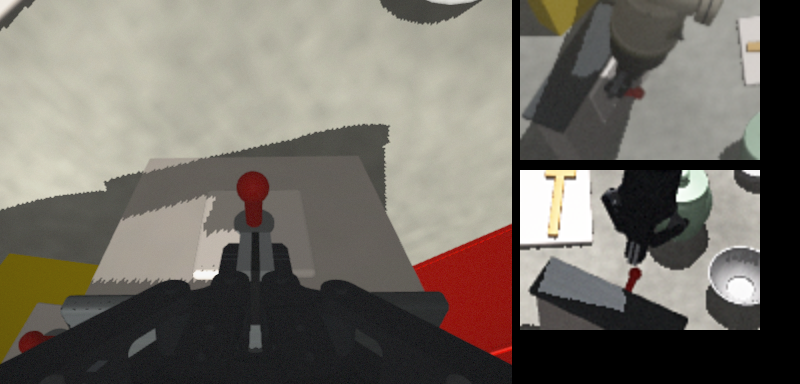

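The wrist view shows the red ball at (253,187). That is 4 px from the prediction, and the shut fingertips sit centred over the lever. I'll push straight down.

Emit:
play_rows([
  [[0.6, 0, 1.6, 0, 0, 0], [1.1, 0, 3.1, 0, 0, 0], [1.6, 0, 4.5, 0, 0, 0], [2.1, 0, 5.8, 0, 0, 0], [2.6, 0, 7.1, 0, 0, 0]],
])

```text
time: 2.1
tool_pos: [514.0, -350.5, 110.3]
tcp_rot: [-180.0, 20.1, 53.0]
ft_force: [-2.0, -1.4, 3.9]
finger_gap: 0.2
grip_force: 1.8
```

Emit:
play_rows([
  [[0.1, 0, 0.2, 0, 0, 0], [0.15, 0, 0.4, 0, 0, 0]],
])

```text
time: 2.3
tool_pos: [514.4, -349.8, 106.7]
tcp_rot: [-180.0, 20.0, 53.0]
ft_force: [1.1, 0.7, 1.5]
finger_gap: -0.0
grip_force: 0.3
```

Emit:
play_rows([
  [[0.1, 0, 0.2, 0, 0, 0], [0.1, 0, 0.3, 0, 0, 0], [0.1, 0, 0.3, 0, 0, 0]],
])

```text
time: 2.6
tool_pos: [515.1, -350.3, 105.8]
tcp_rot: [179.9, 20.0, 53.0]
ft_force: [-2.2, 2.2, 5.0]
finger_gap: 0.2
grip_force: 2.2
```

Emit:
play_rows([
  [[0.1, 0, 0.2, 0, 0, 0], [0.1, 0, 0.2, 0, 0, 0], [0.1, 0, 0.2, 0, 0, 0]],
])

```text
time: 2.9
tool_pos: [515.3, -350.6, 105.0]
tcp_rot: [179.8, 20.1, 52.9]
ft_force: [-6.4, 4.1, 14.1]
finger_gap: 0.0
grip_force: 6.0
```

The force has risen to a firm 14 N, so the lever is at its stop. I'll back off straight up and check.

Emit:
play_rows([
  [[-1.5, 0, -4, 0, 0, 0], [-3, 0, -8, 0, 0, 0], [-4.8, 0, -13.2, 0, 0, 0], [-4.8, 0, -13.2, 0, 0, 0], [-4.8, 0, -13.2, 0, 0, 0]],
])

```text
time: 3.4
tool_pos: [516.5, -350.7, 246.5]
tcp_rot: [179.5, 19.9, 52.9]
ft_force: [0.3, -0.4, -0.4]
finger_gap: 0.2
grip_force: 0.0
```

```bash
cat > look.py <<'E'
from go import *
from h import *
from bench import optics
def look():
    s=sensors.sense();R=Ro.from_euler('xyz',s['tcp_rot'],degrees=True).as_matrix();p=s['tool_pos'];print(p,s['tcp_rot'],s['joint_pos'])
    d={n:optics.snapshot(n) for n in("scene","side","wrist")};w=d["wrist"];T=w["T_tool_cam"]
    Rw=R@T[:3,:3];w["R"]=Rw.T;w["t"]=-Rw.T@(p+R@T[:3,3]);return d
E
python3 - <<'E'
from look import *
d=look();w=d["wrist"]
h=np.array([485.5,-391,105]);n=np.array([.6,.8,0])
for a in(30,0,-18.7,-30):
    X=h+55*(np.cos(np.radians(a))*n+np.array([0,0,np.sin(np.radians(a))]));print(a,proj(w,X).round(),proj(d["scene"],X).round(1))
x,y=proj(w,h).astype(int);print(blobs(w,(0,150,60),(8,255,255),(200,100,320,384),30)[0])
print("scene red",blobs(d["scene"],(0,150,60),(8,255,255),(115,190,165,245))[0])
for P in((630,22,197),(529,316,179)): print(*go((P[0],P[1],240),53,0))
E
```

```text
[ 516.46477734 -350.65551447  246.53550923] [179.53165476  19.94032945  52.85932679] [-28.12276467  14.03650042  80.40844323 -19.76875243  88.41799017
   9.98557014]
30 [252. 143.] [148.2 215.7]
0 [252. 117.] [152.2 220.9]
-18.7 [252. 111.] [152.4 223.2]
-30 [252. 111.] [151.7 224.2]
[(1112, array([255.2, 138.2]), [245, 101, 22, 83])]
scene red [(37, array([148.8, 222.5]), [143, 219, 12, 8])]
[ 34.46 -13.1  -12.43] [-0.1 20.   0. ]
[ 50.84 -38.85 -18.35] [-0.1 20.   0. ]
```

The lever is down: the scene-view ball is at about (152,224), matching the −30° prediction (151.7,224.2). Next I go over the brown jar.

Emit:
play_rows([
  [[4.3, -1.6, -1.5, 0, 5, 0], [8.6, -3.3, -3.1, 0, 10, 0], [12.9, -4.9, -4.7, 0, 15, 0], [17.2, -6.5, -6.2, 0, 20, 0], [17.2, -6.5, -6.2, 0, 20, 0]],
])

```text
time: 4.05
tool_pos: [572.9, -160.5, 240.2]
tcp_rot: [-179.8, -0.2, 53.2]
ft_force: [0.2, -0.3, -0.4]
finger_gap: 0.0
grip_force: 0.0
```

```bash
python3 - <<'E'
from look import *
print(*go((620,10,250),53,0))
E
```

```text
[16.47 -6.46 -0.9 ] [-0.2 -0.2  0.2]
```

Emit:
play_rows([
  [[4, -1.5, -0.5, 0, 0, 0], [8, -3, -1, 0, 0, 0], [12, -4.5, -1, 0, 0, 0], [14.5, -6, -1, 0, 0, 0], [14.5, -6, -1, 0, 0, 0]],
])

```text
time: 4.55
tool_pos: [611.7, -9.4, 249.8]
tcp_rot: [-179.9, 0.1, 53.2]
ft_force: [0.0, -0.8, -0.5]
finger_gap: -0.3
grip_force: 0.0
```

```bash
python3 - <<'E'
from look import *
d=look();w=d["wrist"];pickle.dump(d,open("d2.pkl","wb"))
cv2.imwrite("pics/c1.png",w["pixels"][:,:,::-1]);print("knob exp",proj(w,(630,22,137)))
p=sensors.sense()['tool_pos']
R=w["R"]
E
```

```text
[611.65016734  -9.41088445 249.80807709] [-1.79867151e+02  8.85790103e-02  5.32282570e+01] [-5.67853618e+00  9.42699772e+00  8.31384350e+01 -7.25158045e-03
  8.75940744e+01  3.10936240e+01]
knob exp [248.62638115 141.99740747]
```

View pics/c1.png

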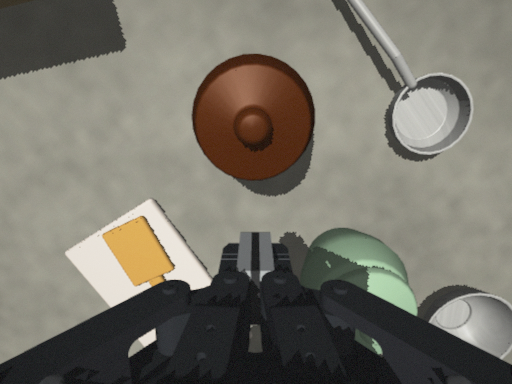

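The wrist view shows the brown jar alone ahead of the fingers, with its lid knob at (252,125). The green jar is at the lower right, (360,280).

```bash
python3 - <<'E'
from look import *
w=pickle.load(open("d2.pkl","rb"))["wrist"]
K=plane(w,(252,125),135);print(K);print(*go((K[0],K[1],202),53,0))
E
```

```text
[638.7673924   29.78681971 135.        ]
[ 5.11 -0.43  4.84] [-0.   0.1  0. ]
```

Emit:
play_rows([
  [[2.5, -0.2, 1, 0, 0, 0], [4.9, -0.4, 2.5, 0, 0, 0], [4.9, -0.4, 4, 0, 0, 0], [4.9, -0.4, 4.8, 0, 0, 0], [4.9, -0.4, 4.8, 0, 0, 0]],
])

```text
time: 5.2
tool_pos: [637.1, 27.0, 201.7]
tcp_rot: [-179.9, 0.2, 52.9]
ft_force: [-0.4, 0.3, -0.3]
finger_gap: -0.3
grip_force: 0.0
```

```bash
python3 - <<'E'
from look import *
d=look();w=d["wrist"];s=sensors.sense();p=s['tool_pos']
W=np.zeros((384,800,3),np.uint8);W[:,:512]=w["pixels"][:,:,::-1]
W[:190,515:800]=cv2.resize(d["scene"]["pixels"][195:275,224:344,::-1],(285,190))
W[194:384,515:800]=cv2.resize(d["side"]["pixels"][140:220,240:360,::-1],(285,190))
cv2.imwrite("pics/c2.png",W);print(proj(w,(637,28,137)),proj(w,(637,28,115)))
E
```

```text
[637.07987709  27.0334659  201.68833295] [-1.79891518e+02  1.71741951e-01  5.29260510e+01] [-2.13286547e+00  1.48569917e+01  8.19834793e+01 -7.91857115e-02
  8.33468248e+01  3.49505490e+01]
[253.2238305  213.85417384] [253.41610928 202.00939733]
```

View pics/c2.png

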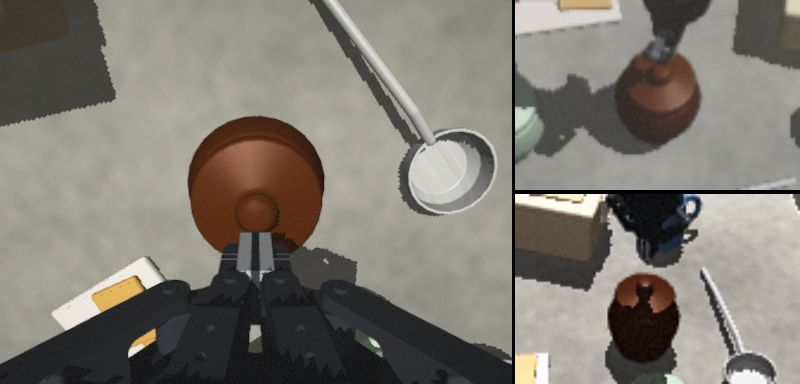

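The knob is at (256,212), against a prediction of (253,214), so the tool point is over it. I'll hold for about 2.5 s.

Emit:
play_rows([
  [[0, 0, 0, 0, 0, 0], [0, 0, 0, 0, 0, 0], [0, 0, 0, 0, 0, 0], [0, 0, 0, 0, 0, 0], [0, 0, 0, 0, 0, 0]],
])

```text
time: 5.85
tool_pos: [638.6, 28.7, 204.2]
tcp_rot: [179.9, 0.0, 53.0]
ft_force: [-1.3, 0.2, -0.1]
finger_gap: 0.1
grip_force: 0.0
```

Emit:
play_rows([
  [[0, 0, 0, 0, 0, 0], [0, 0, 0, 0, 0, 0], [0, 0, 0, 0, 0, 0], [0, 0, 0, 0, 0, 0], [0, 0, 0, 0, 0, 0]],
])

```text
time: 6.35
tool_pos: [638.6, 28.6, 204.1]
tcp_rot: [179.9, 0.0, 53.0]
ft_force: [0.8, 0.3, -0.2]
finger_gap: -0.0
grip_force: 0.0
```

Emit:
play_rows([
  [[0, 0, 0, 0, 0, 0], [0, 0, 0, 0, 0, 0], [0, 0, 0, 0, 0, 0], [0, 0, 0, 0, 0, 0], [0, 0, 0, 0, 0, 0]],
])

```text
time: 6.85
tool_pos: [638.6, 28.6, 204.1]
tcp_rot: [179.9, 0.0, 53.0]
ft_force: [0.6, 0.7, -0.4]
finger_gap: -0.1
grip_force: 0.0
```

Emit:
play_rows([
  [[0, 0, 0, 0, 0, 0], [0, 0, 0, 0, 0, 0], [0, 0, 0, 0, 0, 0], [0, 0, 0, 0, 0, 0], [0, 0, 0, 0, 0, 0]],
])

```text
time: 7.35
tool_pos: [638.6, 28.6, 204.1]
tcp_rot: [179.9, 0.0, 53.0]
ft_force: [0.2, 0.7, 0.2]
finger_gap: 0.0
grip_force: 0.0
```

Emit:
play_rows([
  [[0, 0, 0, 0, 0, 0], [0, 0, 0, 0, 0, 0], [0, 0, 0, 0, 0, 0], [0, 0, 0, 0, 0, 0], [0, 0, 0, 0, 0, 0]],
])

```text
time: 7.85
tool_pos: [638.6, 28.6, 204.1]
tcp_rot: [179.9, 0.0, 53.0]
ft_force: [-0.8, 0.9, -0.7]
finger_gap: 0.1
grip_force: 0.0
```

```bash
python3 -c "
from go import *
print(*go((570,230,245),53,0),*go((529,316,240),53,0))"
```

```text
[ 11.96 -17.59  -4.11] [0.1 0.  0. ] [ 16.36 -26.04  -3.62] [0.1 0.  0. ]
```

Emit:
play_rows([
  [[1, -1.5, -3, 0, 0, 0], [3.5, -5, -4.1, 0, 0, 0], [6.2, -9, -4.1, 0, 0, 0], [9, -13, -4.1, 0, 0, 0], [11.5, -17, -4.1, 0, 0, 0]],
])

```text
time: 8.35
tool_pos: [571.3, 224.5, 245.3]
tcp_rot: [179.9, -0.0, 53.0]
ft_force: [0.3, 0.4, -0.7]
finger_gap: -0.4
grip_force: 0.0
```

Emit:
play_rows([
  [[0, 0, 0, 0, 0, 0], [0, 0, 0, 0, 0, 0], [0, 0, 0, 0, 0, 0]],
])

```text
time: 8.65
tool_pos: [572.3, 222.0, 244.9]
tcp_rot: [179.9, 0.0, 53.0]
ft_force: [0.4, -0.1, 0.6]
finger_gap: -0.4
grip_force: 0.0
```

```bash
python3 - <<'E'
from look import *
d=look();w=d["wrist"];pickle.dump(d,open("d3.pkl","wb"))
cv2.imwrite("pics/e1.png",w["pixels"][:,:,::-1]);print("lid exp",proj(w,(529,316,119)),proj(w,(637,28,137)))
print(blobs(w,(10,40,110),(32,170,255),(0,0,512,384),500)[0]);print(*go((529,316,240),53,0))
E
```

```text
[572.27670377 221.9872968  244.887533  ] [1.79911680e+02 2.81807954e-02 5.29859364e+01] [16.46632857  9.70246609 83.34499663 -0.08787599 86.92262918 53.48506509]
lid exp [127.621152   121.80658726] [462.64991883 330.90094953]
[(53107, array([131.2, 116.7]), [0, 0, 281, 240])]
[ 4.92 -9.18  0.47] [ 0.1  0.  -0.1]
```

View pics/e1.png

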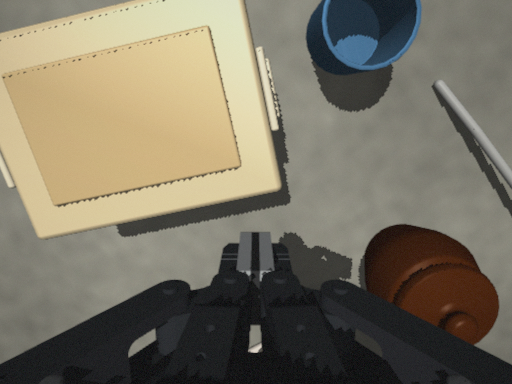

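The wrist view shows the container lid's inner panel with corners (5,75), (208,27), (240,166) and (58,205). Its centre is about (128,118), against a prediction of (128,122), so I move over it.

Emit:
play_rows([
  [[2, -4, 0, 0, 0, 0], [4, -7.5, 1, 0, 0, 0], [5.1, -9.3, 3, 0, 0, 0], [5.1, -9.3, 5.5, 0, 0, 0], [5.1, -9.3, 6.3, 0, 0, 0]],
])

```text
time: 9.3
tool_pos: [527.2, 318.5, 178.6]
tcp_rot: [-180.0, 0.2, 53.0]
ft_force: [-0.1, -1.1, -0.9]
finger_gap: 0.0
grip_force: 0.0
```

Emit:
play_rows([
  [[0, 0, 0, 0, 0, 0], [0, 0, 0, 0, 0, 0], [0, 0, 0, 0, 0, 0], [0, 0, 0, 0, 0, 0], [0, 0, 0, 0, 0, 0]],
])

```text
time: 9.8
tool_pos: [529.0, 319.4, 182.8]
tcp_rot: [179.9, -0.1, 53.0]
ft_force: [0.1, -0.3, 0.2]
finger_gap: -0.0
grip_force: 0.0
```

Emit:
play_rows([
  [[0, 0, 0, 0, 0, 0], [0, 0, 0, 0, 0, 0], [0, 0, 0, 0, 0, 0], [0, 0, 0, 0, 0, 0], [0, 0, 0, 0, 0, 0]],
])

```text
time: 10.3
tool_pos: [528.4, 319.4, 181.8]
tcp_rot: [179.9, 0.0, 53.0]
ft_force: [-1.0, 0.4, -0.3]
finger_gap: 0.1
grip_force: 0.0
```

Emit:
play_rows([
  [[0, 0, 0, 0, 0, 0], [0, 0, 0, 0, 0, 0], [0, 0, 0, 0, 0, 0], [0, 0, 0, 0, 0, 0], [0, 0, 0, 0, 0, 0]],
])

```text
time: 10.8
tool_pos: [528.4, 319.4, 181.8]
tcp_rot: [179.9, 0.0, 53.0]
ft_force: [1.1, 0.3, 0.7]
finger_gap: -0.2
grip_force: 0.0
```

Emit:
play_rows([
  [[0, 0, 0, 0, 0, 0], [0, 0, 0, 0, 0, 0], [0, 0, 0, 0, 0, 0], [0, 0, 0, 0, 0, 0], [0, 0, 0, 0, 0, 0]],
])

```text
time: 11.3
tool_pos: [528.4, 319.4, 181.8]
tcp_rot: [179.9, 0.0, 53.0]
ft_force: [0.2, -0.6, 0.3]
finger_gap: 0.2
grip_force: 0.0
```

Emit:
play_rows([
  [[0, 0, 0, 0, 0, 0], [0, 0, 0, 0, 0, 0], [0, 0, 0, 0, 0, 0], [0, 0, 0, 0, 0, 0], [0, 0, 0, 0, 0, 0]],
])

```text
time: 11.8
tool_pos: [528.4, 319.4, 181.8]
tcp_rot: [179.9, 0.0, 53.0]
ft_force: [0.4, -0.1, -0.5]
finger_gap: -0.1
grip_force: 0.0
```

```bash
python3 - <<'E'
from look import *
d=look();S=d["scene"]
W=np.zeros((384,800,3),np.uint8);W[:,:512]=d["wrist"]["pixels"][:,:,::-1]
W[:190,515:800]=cv2.resize(S["pixels"][180:260,90:210,::-1],(285,190))
W[194:384,515:800]=cv2.resize(d["side"]["pixels"][100:180,200:320,::-1],(285,190))
cv2.imwrite("pics/f.png",W);print("scene red",blobs(S,(0,150,60),(8,255,255),(115,190,165,245))[0],proj(d["wrist"],(530,318,119)))
E
```

```text
[528.42971744 319.39316812 181.83376489] [1.79931155e+02 6.32486644e-03 5.30089930e+01] [ 2.64293098e+01  1.23850663e+01  8.69635617e+01 -6.52706504e-02
  8.06262302e+01  6.34309298e+01]
scene red [(56, array([145.3, 220.2]), [136, 214, 19, 13])] [257.55736361 216.68276086]
```

View pics/f.png

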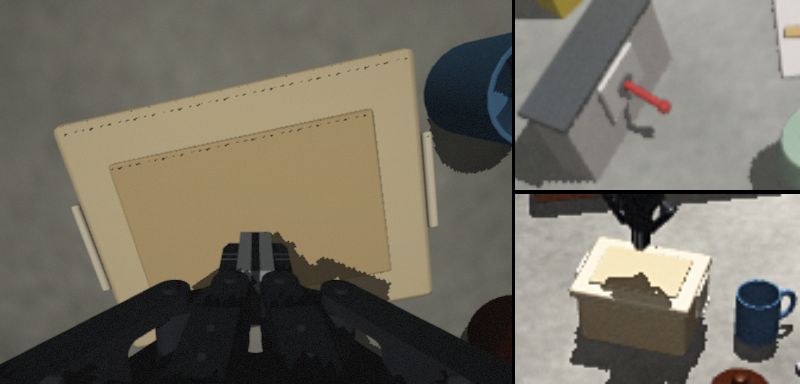

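The lid centre is at (250,217), against a prediction of (258,217). The lever slopes down with its ball at about (153,224.6), so the lamp is on and nothing is touched. Handing in.

```bash
python3 -c "
from bench import job
print(job.hand_in())"
```

```text
the job is handed in; nothing more can be done
None
```

The lamp switch is fully down, both two-second dwells (brown jar, then kimchi container) are done, and the job was handed in with the tool still pointing at the container; hand-in returned no verdict.

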